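Blank and sample reading in a vial photometer with a sprung carriage

ROBOT

A 6-joint arm with a two-finger parallel gripper is mounted at the origin on a cart in front of the work surface, level with it; the furniture and walls round the work are solid. World frame = base frame: x ahead of the robot, y to its left, z up, the work surface at z = 0. Lengths are in m, angles in rad, forces in N, time in s.
With the tool pointing down it reaches from about 0.3 to 0.775 m from the base axis. Payload 14.6 kg.
Tool frame: the origin (TCP) lies on the centre line of the jaws, within the pads' length; the fingertips stand 19 mm ahead of it and the grasp point (between the pads) is the TCP; y points along the fingers, x is the direction in which the jaws open and shut, and the axes are right-handed (so a half turn about y gives the same grasp; the last joint's range is limited). The gripper opens to 94 mm and grips with 3 to 60 N. Pads are 16 mm wide; open, the fingers measure 119 mm over their backs; the gripper's body (75 mm by 177 mm) begins 78 mm behind the grasp point.
Start: joints at [-1.357, 0.3, 1.521, -0, 1.321, -0.067], TCP at [0.152, -0.528, 0.224] pointing down, gripper open.
Joint ranges: [-3.03, 3.03], [-0.79, 2.21], [0.23, 2.52], [-1.04, 4.18], [0, 3.07], [-2.55, 2.55]. Speed limits (rad/s): [2.22, 2.22, 2.57, 3.14, 3.14, 3.14].

INTERFACE

Orientations are given as [roll, pitch, yaw] about the fixed x, y, z axes, in that order (R = Rz(yaw) Ry(pitch) Rx(roll)).
In Python, from station import get_obs, cams, workorder gives the robot as it stands.
- The arm moves only by the shell command python3 -m handwheel 'ROWS' [FORCE]. ROWS is JSON, a list of rows, each an object of numbers: "fingers": the opening, from -1 (shut) to 1 (fully open); "x", "y", "z": the shift along the tool's x, y, z in m; "spin": the turn about the tool's y in degrees. In form: [{"fingers": .., "x": .., "y": .., "z": .., "spin": ..}, ...]. A call has exactly 10 rows; each row is the pose to reach, as a shift and turn from the pose commanded when the call began, along the tool's axes at that moment; what a row does not reach only later rows make up. A row lasts 1/10 s, in which the tool goes at most 50 mm and 8.59 degrees, less where a joint would pass 70% of its speed; a pose out of reach is approached as far as the arm can. A call with a gripper value outside its range is refused whole. The fingers move at their own pace and stop on an object; FORCE is the grip in N (left out, the last holds). Time passes only in rows, so rows that repeat a pose let the fingers close, or fill a call up. It gives the time, the measured TCP pose, the force and the opening at its end, in the units of the state.
- get_obs(): the state, without advancing time (a new reading comes with each control period).
- cams.camera(name): name is "side" or "top"; returns (picture, depth): 400x640x3 uint8, red, green, blue; 400x640 float32, m along the optical axis (not along the pixel's ray), 0 where there is no reading.
- cams.get_calibration(name): a dict with "fx", "fy", "cx", "cy" (pixels), "dist" ([k1, k2, p1, p2, k3] as OpenCV has them; the pictures are not rectified), "view" (4x4, takes a point from world to camera coordinates). Camera axes: x right, y down, z forward; pixel columns grow to the right and rows downward; lengths in m; the calibration is good to about 2 mm. A picture is of the moment at which its call begins. get_calibration takes no time and is no camera call.
- workorder.hand_in(): hands the job in, once; it reports no verdict.
The state is a dict: "time_s": time; "qpos": joint angles; "joint_vel": joint speeds; "tau": joint torques, N m; "ee_pos": TCP position; "eef_rot": TCP orientation; "force": force on the tool from outside, world axes, zero at the start; "moment": the same for the moment, N m; "grip_width": finger opening in m.
Only numpy, scipy, OpenCV 4.12 (cv2) and the standard library are available. Lean on these libraries where they do the work, as an engineer would, in place of code of your own. Each camera call takes 0.05 s, during which the arm holds its last target. There are 200 camera calls.

TASK

Take a reading with the vial photometer, using only the fingertips and gripping or lifting nothing: push the front plate of the vial carriage all the way in to its end stop, keep it fully in for two seconds while the blank is read, then let go so that its spring brings it back against the stop pin at mid travel, which puts the sample in the light beam. Only when it has caught there, press the green key on top fully down and let it come up again. Do not touch the two vials in the carriage, which stay seated in their wells, and do not disturb the things standing around the instrument.

Things in the scene. Friction and masses are not known exactly. Their poses are not given: they have to be found in the camera images.
- photometer: Bench photometer, fixed to the table. Origin on the table under the light beam; +x = push direction of the carriage (away from the robot), +y left, +z up. In this frame, mm: grey base x -150..66, y +-56, 18 high; white housing x -54..66, y +-54, flat cover 92 high; stop pin with block and black knob at x -76, y 28..68, 47 high, left of the carriage (leave it be).
- push_face (a point): Centre of the front face of the aluminium push plate with black ridges (moves with the carriage), 52 mm above the table. Face 50 mm wide, 20 to 76 mm above the table, facing the photometer's -x, on a 56 mm wide black backing (not to be gripped). It stands 200 mm before the photometer's origin when out, 100 mm when fully in (46 mm short of the housing). A 26 mm wide stem leads to the vials.
- carriage (a joint): Position of the carriage along the photometer's +x, m: 0 = fully out (start), 0.100 = fully in at a rigid end stop, 0.068 = caught on the stop pin on its way back. A spring pushes it out with 2.5 N at 0, rising to 6 N at 0.100; a damper adds 3.5 N at 0.1 m/s. Let go before about 0.069 it returns all the way out.
- stop_pin (a joint): Sprung stop pin, in m: about 0 = held back by the side of the carriage block, 0.0047 = sprung in behind the block's end, where it stops the returning carriage. It works by itself.
- read_key_top (a point): Centre of the top of the round green key on the cover: 24 mm in diameter, top 114 mm above the table when up, 10 mm proud of its 40 mm wide black collar, 20 mm before the photometer's origin on the centre line. Pressed straight down. The sloped display head begins 27 mm behind the key's centre and rises to 119 mm.
- read_key (a joint): Travel of the green key in m: 0 = up, 0.006 = fully down; fully down takes about 4 N and it springs back up.
- sample_vial: Black-capped vial with yellowish contents, 25 mm in diameter, 48 mm high, loose in the rear (far) well of the carriage; origin at the centre of its underside. Not to be touched.
- blank_vial: Black-capped vial with colourless contents, 25 mm in diameter, 48 mm high, loose in the front (near) well; origin at the centre of its underside. Not to be touched.
- well_rear (a point): Centre of the floor of the rear well of the carriage, 17 mm deep and 26.7 mm wide, 26 mm above the table (moves with the carriage).
- well_front (a point): Centre of the floor of the front well, alike, 32 mm nearer the push plate.
- next_vial: Red-capped vial, 25 mm in diameter, 48 mm high, standing on the table to the left of the carriage; bystander, origin at the centre of its underside.
- blue_bottle: Small brown bottle with a blue cap, 30 mm in diameter, 55 mm high, to the left of the housing; bystander, origin at the centre of its underside.
- timer: White bench timer lying on the table to the right of the carriage, 58 x 66 x 19 mm; bystander, origin at the centre of its underside.
- dish: Flat round petri dish, 90 mm in diameter, 15 mm high, on the table to the right of the work; bystander, origin at the centre of its underside.

How it is judged:
By the outcome, as a careful person would: the job done as asked, in the order asked, and still so for the second after the job is handed in, with the robot touching nothing.
It also fails if it takes over 48 s, if anything falls off the work surface, if the arm or the gripper's body presses on something with over 40 N, if the wrist force passes 120 N, or if a joint passes its speed limit or range.

## Working session

There is one attempt and no reset: what is moved stays moved. The work goes in short steps, Python scripts to look and compute and a shell command to move; the robot and the scene stay as the last step left them, time stands still between calls to the robot, and variables do not carry over. Pictures are saved under pics/ and viewed, about 8 in all and at most 12, crops included, and the job is handed in when it is done.

```bash
ls; mkdir -p pics
python3 - <<'E'
from station import get_obs,cams
import cv2,numpy as np
o=get_obs();print({k:np.round(v,4).tolist() for k,v in o.items()})
for n in("top","side"):
    p,d=cams.camera(n);cv2.imwrite(f"pics/{n}0.png",p[...,::-1]);np.save(f"pics/{n}0.npy",d)
    c=cams.get_calibration(n);print(n,{k:np.round(v,4).tolist() for k,v in c.items()})
E
```

```text
pics
{'time_s': 0.0, 'qpos': [-1.3566, 0.3005, 1.5216, -0.0, 1.3207, -0.0666], 'joint_vel': [-0.0016, -0.0009, 0.0017, 0.0002, -0.0015, 0.0005], 'tau': [-0.001, -53.1809, -35.274, 0.0708, 0.0244, -0.0001], 'ee_pos': [0.1524, -0.5282, 0.2239], 'eef_rot': [-1.5708, 0.0011, -1.29], 'force': [-0.1356, -0.4906, 0.0736], 'moment': [-0.0509, -0.0473, 0.0282], 'grip_width': 0.094}
top {'fx': 433.9187, 'fy': 433.9187, 'cx': 320.0207, 'cy': 203.0254, 'dist': [-0.0898, 0.0, 0.0, 0.0, 0.0], 'view': [[0.0796, -0.9968, -0.0044, 0.0458], [-0.9701, -0.0764, -0.2303, 0.5911], [0.2293, 0.0226, -0.9731, 1.137], [0.0, 0.0, 0.0, 1.0]]}
side {'fx': 401.4554, 'fy': 401.4554, 'cx': 321.9461, 'cy': 192.9668, 'dist': [0.0214, 0.0, 0.0, 0.0, 0.0], 'view': [[-0.8932, -0.4495, -0.0161, 0.5292], [-0.2241, 0.4757, -0.8506, 0.183], [0.3899, -0.7561, -0.5256, 0.7744], [0.0, 0.0, 0.0, 1.0]]}
```

View pics/top0.png

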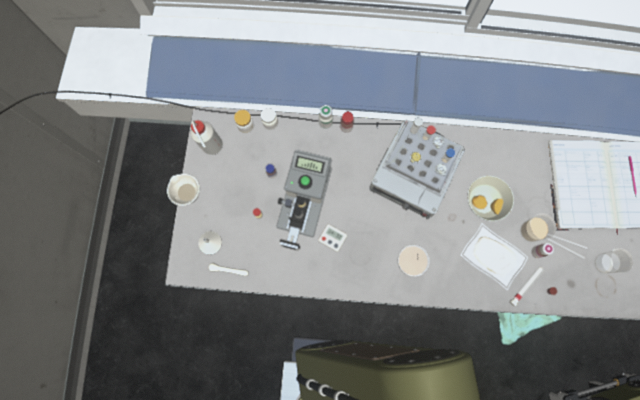

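View pics/side0.png

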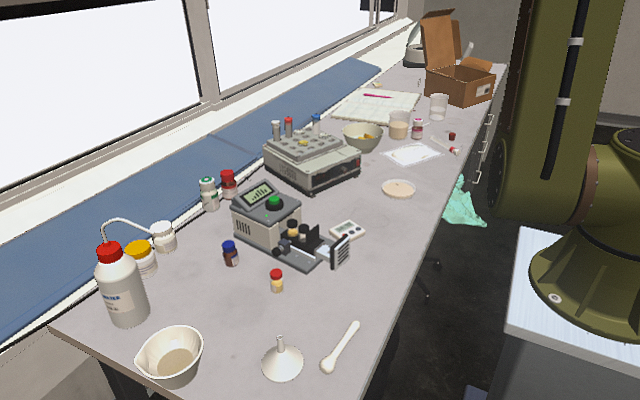

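The top view shows the green key at about (305,182) and the push plate at about (290,245). The side view shows them at about (274,200) and (341,252). Next I'll enlarge both areas.

```bash
cat > h.py <<'E'
import cv2,numpy as np
from station import get_obs,cams
def ray(n,u,v):
    c=cams.get_calibration(n);K=np.array([[c['fx'],0,c['cx']],[0,c['fy'],c['cy']],[0,0,1]])
    a=cv2.undistortPoints(np.array([[[u,v]]],float),K,np.array(c['dist']))[0,0]
    V=np.array(c['view']);R,t=V[:3,:3],V[:3,3]
    return -R.T@t, R.T@np.array([a[0],a[1],1])
def atz(n,u,v,z):
    o,d=ray(n,u,v);return o+d*(z-o[2])/d[2]
def atd(n,u,v,D):
    o,d=ray(n,u,v);return o+d*D
def proj(n,P):
    c=cams.get_calibration(n);K=np.array([[c['fx'],0,c['cx']],[0,c['fy'],c['cy']],[0,0,1]])
    V=np.array(c['view']);return cv2.projectPoints(np.atleast_2d(P).astype(float),cv2.Rodrigues(V[:3,:3])[0],V[:3,3],K,np.array(c['dist']))[0][:,0]
def crop(n,img,u0,v0,w,h,s,name):
    cv2.imwrite(name,cv2.resize(img[v0:v0+h,u0:u0+w],None,fx=s,fy=s,interpolation=cv2.INTER_CUBIC))
E
python3 - <<'E'
from h import *
a=cv2.imread('pics/top0.png');b=cv2.imread('pics/side0.png')
A=cv2.resize(a[140:260,245:355],None,fx=5,fy=5,interpolation=cv2.INTER_CUBIC)
crop('top',a,245,140,110,120,5,'pics/topc.png')
crop('side',b,215,170,160,120,5,'pics/sidec.png')
for n,im in(('top',a),('side',b)):
    hsv=cv2.cvtColor(im,cv2.COLOR_BGR2HSV)
    m=cv2.inRange(hsv,(45,150,60),(75,255,255));m[:, :240]=0;m[:,340:]=0;m[:150]=0;m[230:]=0
    ys,xs=np.nonzero(m);print(n,xs.mean(),ys.mean(),len(xs),xs.min(),xs.max(),ys.min(),ys.max(),atz(n,xs.mean(),ys.mean(),.112))
E
```

```text
<stdin>:9: RuntimeWarning: Mean of empty slice.
  ret = ret.dtype.type(ret / rcount)
Traceback (most recent call last):
ValueError: zero-size array to reduction operation minimum which has no identity
```

View pics/topc.png

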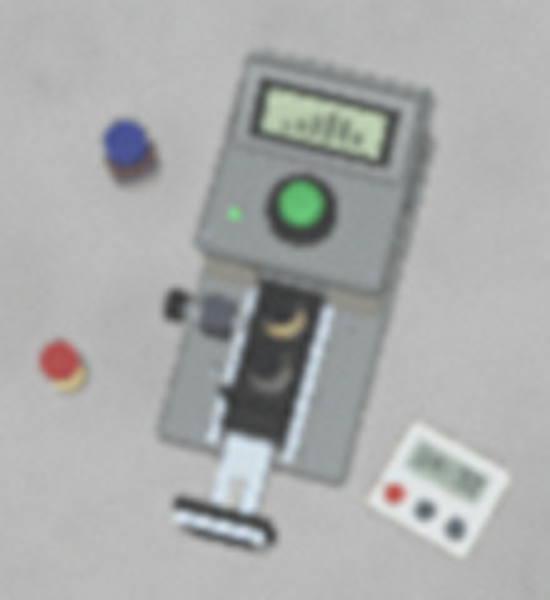

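View pics/sidec.png

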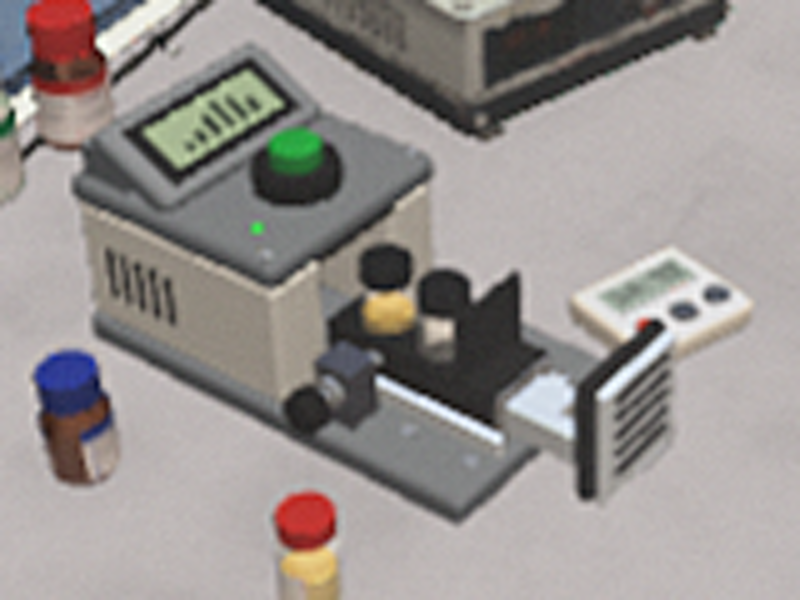

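The crops show these points. In the top crop, the key is at (301,202), the base front corners at (160,437) and (345,485), and the cover front corners at (197,248) and (385,292). In the side crop, the key is at (296,141), the base front-left corner at (460,517), and the plate face runs from (602,390) to (672,325) along its top edge. I'll fit one pose to all of them.

```bash
cat > fit.py <<'E'
from h import *
from scipy.optimize import least_squares
L=[('top',(-20,0,114),(301,202)),('top',(-150,56,18),(160,437)),('top',(-150,-56,18),(345,485)),('top',(-54,54,92),(196,248)),('top',(-54,-54,92),(385,292)),
('side',(-20,0,114),(296,141)),('side',(-150,56,18),(460,517)),('side',(-54,-54,92),(434,165)),('side',(-54,54,92),(270,280)),
('side',(-200,-25,76),(672,325)),('side',(-200,25,20),(602,497))]
off={'top':(245,140),'side':(215,170)}
P=np.array([l[1] for l in L])/1000.
U=np.array([[(l[2][i]+.5)/5-.5+off[l[0]][i] for i in(0,1)] for l in L])
T=lambda q,P:np.c_[q[0]+np.cos(q[2])*P[:,0]-np.sin(q[2])*P[:,1],q[1]+np.sin(q[2])*P[:,0]+np.cos(q[2])*P[:,1],P[:,2]]
def res(q,sel):
    W=T(q,P);return np.concatenate([proj(L[i][0],W[i])[0]-U[i] for i in sel])
if __name__=='__main__':
    for sel in(range(11),range(5),range(5,11)):
        r=least_squares(res,[.6,.1,-.2],args=(list(sel),),loss='soft_l1')
        print(np.round(r.x,4),np.degrees(r.x[2])); print(np.round(r.fun.reshape(-1,2),1).tolist())
    q=least_squares(res,[.6,.1,-.2],args=(list(range(11)),),loss='soft_l1').x
    print(T(q,np.array([[-.2,0,.052],[-.1,0,.052],[-.02,0,.114]])))
    d=np.load('pics/top0.npy');u,v=U[0];print('key depth pt',atd('top',u,v,d[round(v),round(u)]),np.hypot(*q[:2]))
    d=np.load('pics/side0.npy')
    print('tri'); o1,d1=ray('top',*U[0]);o2,d2=ray('side',*U[5]);s=np.linalg.lstsq(np.c_[d1,-d2],o2-o1,rcond=None)[0];print(o1+d1*s[0],o2+d2*s[1])
    for n,x,y in(('top',59,358),('top',127,140),('top',440,488)): print(atz(n,245+x/5,140+y/5,.04 if x<200 else .019))
E
python3 fit.py
```

```text
[ 0.657   0.135  -0.1652] -9.465483282303738
[[-0.2, -0.6], [-0.9, -0.3], [-0.1, -0.6], [-1.0, -0.5], [-0.7, -0.1], [-0.5, -0.6], [0.1, -3.2], [0.6, -3.1], [0.2, -2.5], [1.3, 0.5], [1.1, 1.2]]
[ 0.6559  0.1332 -0.1655] -9.482435228922128
[[0.4, -0.1], [-0.4, 0.1], [0.5, -0.1], [-0.4, -0.1], [-0.1, 0.3]]
[ 0.6563  0.1393 -0.1583] -9.06788688177704
[[-1.3, 0.4], [-0.2, -2.0], [-0.1, -2.2], [-0.5, -1.3], [1.0, 1.4], [0.9, 2.3]]
[[0.45968948 0.16791711 0.052     ]
 [0.55832796 0.15147177 0.052     ]
 [0.63723875 0.1383155  0.114     ]]
key depth pt [0.63621197 0.13770178 0.11211934] 0.6706989271348979
tri
[0.63616507 0.13769137 0.11228144] [0.63647659 0.13783625 0.11238087]
[0.55337222 0.27026756 0.04      ]
[0.68554552 0.24542524 0.04      ]
[0.49950015 0.04871889 0.019     ]
```

The top-view fit is tight (residuals 0.5 px or less): origin (0.656, 0.1335), yaw -9.48°. The key found by depth and by triangulation agrees to about 1 mm. The push face is therefore at about (0.459, 0.166). I'll push with shut fingers and tool z along the push direction, which needs a spin of +25.6°.

```bash
python3 -m handwheel '[{"fingers":-1,"x":-0.02,"y":0,"z":0.025,"spin":2},{"fingers":-1,"x":-0.05,"y":0,"z":0.06,"spin":5},{"fingers":-1,"x":-0.085,"y":0,"z":0.1,"spin":8},{"fingers":-1,"x":-0.12,"y":0,"z":0.14,"spin":11},{"fingers":-1,"x":-0.15,"y":0,"z":0.18,"spin":14},{"fingers":-1,"x":-0.18,"y":0,"z":0.22,"spin":17},{"fingers":-1,"x":-0.21,"y":0,"z":0.26,"spin":20},{"fingers":-1,"x":-0.24,"y":0,"z":0.3,"spin":22},{"fingers":-1,"x":-0.27,"y":0,"z":0.34,"spin":24},{"fingers":-1,"x":-0.289,"y":0,"z":0.362,"spin":25.57}]' 10
cat > go.py <<'E'
# photometer-frame target (mm x,y; z tcp) -> tool shift from commanded pose ~ measured
import sys;from h import *
from scipy.spatial.transform import Rotation as S
o=get_obs();a=np.radians(-9.48);x,y,z=[float(v)/1000 for v in sys.argv[1:4]]
W=np.array([.656+np.cos(a)*x-np.sin(a)*y,.1335+np.sin(a)*x+np.cos(a)*y,z])
R=S.from_euler('xyz',o['eef_rot'])
p=o['ee_pos']-np.array([.656,.1335,0]);c,s=np.cos(a),np.sin(a)
print('photo-frame TCP mm',np.round([1e3*(c*p[0]+s*p[1]),1e3*(-s*p[0]+c*p[1]),1e3*p[2]],1),'rot deg',np.round(np.degrees(o['eef_rot']),2))
print('shift',np.round(R.inv().apply(W-o['ee_pos']),4),'W',W,'F',np.round(o['force'],2),'t',o['time_s'],'q',np.round(o['qpos'],2))
E
python3 go.py -240 0 150
```

```text
time_s: 1.1
ee_pos: [0.4212, -0.148, 0.2243]
eef_rot: [-1.571, 0.0, -1.736]
force: [0.4, -0.7, -0.6]
grip_width: 0.0174
photo-frame TCP mm [-185.2 -316.3  224.3] rot deg [-9.001e+01  1.000e-02 -9.949e+01]
shift [-0.3163  0.0744 -0.0548] W [0.41927764 0.1730288  0.15      ] F [ 0.36 -0.73 -0.57] t 1.1 q [-0.42  0.07  1.8   0.    1.28  1.32]
```

```bash
python3 -m handwheel '[{"fingers":-1,"x":-0.02,"y":0,"z":-0.005,"spin":0},{"fingers":-1,"x":-0.06,"y":0.01,"z":-0.015,"spin":0},{"fingers":-1,"x":-0.1,"y":0.02,"z":-0.025,"spin":0},{"fingers":-1,"x":-0.14,"y":0.03,"z":-0.035,"spin":0},{"fingers":-1,"x":-0.18,"y":0.04,"z":-0.045,"spin":0},{"fingers":-1,"x":-0.22,"y":0.05,"z":-0.055,"spin":0},{"fingers":-1,"x":-0.26,"y":0.06,"z":-0.055,"spin":0},{"fingers":-1,"x":-0.29,"y":0.07,"z":-0.055,"spin":0},{"fingers":-1,"x":-0.31,"y":0.074,"z":-0.055,"spin":0},{"fingers":-1,"x":-0.316,"y":0.074,"z":-0.055,"spin":0}]'
python3 go.py -240 0 66
python3 - <<'E'
from h import *
p,d=cams.camera('top');q,e=cams.camera('side')
A=cv2.resize(p[150:300,230:380],None,fx=2.6,fy=2.6,interpolation=2);B=cv2.resize(q[150:300,225:375],None,fx=2.6,fy=2.6,interpolation=2)
cv2.imwrite('pics/a1.png',np.hstack([A,B])[...,::-1])
E
```

```text
time_s: 2.1
ee_pos: [0.4176, 0.1716, 0.1496]
eef_rot: [-1.572, -0.001, -1.734]
force: [-0.6, -0.3, 0.3]
grip_width: 0.0003
photo-frame TCP mm [-241.5   -1.7  149.6] rot deg [-9.009e+01 -4.000e-02 -9.937e+01]
shift [-0.0017  0.0836  0.0016] W [0.41927764 0.1730288  0.066     ] F [-0.61 -0.3   0.34] t 2.1 q [0.31 0.16 1.87 0.   1.1  2.04]
```

View pics/a1.png

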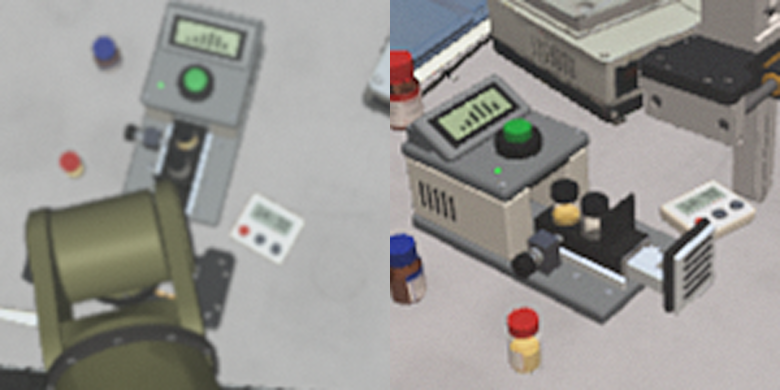

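The arm hides the plate in the top view. The side view shows the shut fingers hanging in front of the plate, with nothing in their way. Descending.

```bash
python3 -m handwheel '[{"fingers":-1,"x":0,"y":0.01,"z":0,"spin":0},{"fingers":-1,"x":0,"y":0.022,"z":0,"spin":0},{"fingers":-1,"x":0,"y":0.034,"z":0,"spin":0},{"fingers":-1,"x":0,"y":0.046,"z":0,"spin":0},{"fingers":-1,"x":0,"y":0.058,"z":0,"spin":0},{"fingers":-1,"x":0,"y":0.068,"z":0,"spin":0},{"fingers":-1,"x":0,"y":0.076,"z":0,"spin":0},{"fingers":-1,"x":0,"y":0.082,"z":0,"spin":0},{"fingers":-1,"x":0,"y":0.084,"z":0,"spin":0},{"fingers":-1,"x":0,"y":0.084,"z":0,"spin":0}]'
python3 go.py -215 0 66
python3 - <<'E'
from h import *
q,e=cams.camera('side')
crop('side',q,270,170,150,110,5,'pics/a2.png');cv2.imwrite('pics/a2.png',cv2.imread('pics/a2.png')[...,::-1])
E
```

```text
time_s: 3.2
ee_pos: [0.4179, 0.1703, 0.0664]
eef_rot: [-1.571, -0.0, -1.736]
force: [0.1, -0.3, -0.5]
grip_width: 0.0006
photo-frame TCP mm [-240.9   -2.9   66.4] rot deg [-90.01  -0.   -99.48]
shift [-0.0029  0.0004  0.0259] W [0.44393622 0.16891121 0.066     ] F [ 0.07 -0.31 -0.54] t 3.2 q [0.31 0.3  1.94 0.   0.9  2.04]
```

View pics/a2.png

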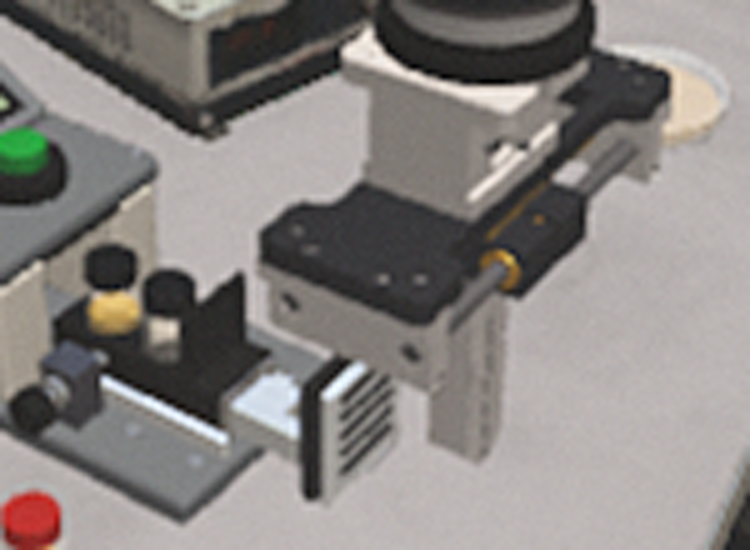

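The shut fingers hang in front of the ridged plate, finger tip at (465,455) in this crop and plate centre at (360,430), with a gap between them. I'll centre and approach until contact.

```bash
python3 -m handwheel '[{"fingers":-1,"x":-0.001,"y":0,"z":0.005,"spin":0},{"fingers":-1,"x":-0.002,"y":0,"z":0.01,"spin":0},{"fingers":-1,"x":-0.003,"y":0,"z":0.015,"spin":0},{"fingers":-1,"x":-0.003,"y":0,"z":0.02,"spin":0},{"fingers":-1,"x":-0.003,"y":0,"z":0.025,"spin":0},{"fingers":-1,"x":-0.003,"y":0,"z":0.03,"spin":0},{"fingers":-1,"x":-0.003,"y":0,"z":0.035,"spin":0},{"fingers":-1,"x":-0.003,"y":0,"z":0.04,"spin":0},{"fingers":-1,"x":-0.003,"y":0,"z":0.045,"spin":0},{"fingers":-1,"x":-0.003,"y":0,"z":0.045,"spin":0}]'
python3 go.py -110 0 66
```

```text
time_s: 4.25
ee_pos: [0.4631, 0.1657, 0.0663]
eef_rot: [-1.571, -0.0, -1.736]
force: [-1.6, 0.1, 1.4]
grip_width: 0.0003
photo-frame TCP mm [-195.6   -0.    66.3] rot deg [-9.003e+01 -1.000e-02 -9.949e+01]
shift [-0.      0.0003  0.0856] W [0.54750225 0.15161736 0.066     ] F [-1.55  0.1   1.37] t 4.25 q [0.27 0.37 1.83 0.   0.94 2.01]
```

```bash
python3 -m handwheel '[{"fingers":-1,"x":0,"y":0,"z":0.008,"spin":0},{"fingers":-1,"x":0,"y":0,"z":0.016,"spin":0},{"fingers":-1,"x":0,"y":0,"z":0.024,"spin":0},{"fingers":-1,"x":0,"y":0,"z":0.032,"spin":0},{"fingers":-1,"x":0,"y":0,"z":0.04,"spin":0},{"fingers":-1,"x":0,"y":0,"z":0.048,"spin":0},{"fingers":-1,"x":0,"y":0,"z":0.056,"spin":0},{"fingers":-1,"x":0,"y":0,"z":0.064,"spin":0},{"fingers":-1,"x":0,"y":0,"z":0.07,"spin":0},{"fingers":-1,"x":0,"y":0,"z":0.074,"spin":0}]'
python3 go.py -110 0 66
python3 -m handwheel '[{"fingers":-1,"x":0,"y":0,"z":0.002,"spin":0},{"fingers":-1,"x":0,"y":0,"z":0.004,"spin":0},{"fingers":-1,"x":0,"y":0,"z":0.006,"spin":0},{"fingers":-1,"x":0,"y":0,"z":0.007,"spin":0},{"fingers":-1,"x":0,"y":0,"z":0.008,"spin":0},{"fingers":-1,"x":0,"y":0,"z":0.009,"spin":0},{"fingers":-1,"x":0,"y":0,"z":0.010,"spin":0},{"fingers":-1,"x":0,"y":0,"z":0.011,"spin":0},{"fingers":-1,"x":0,"y":0,"z":0.012,"spin":0},{"fingers":-1,"x":0,"y":0,"z":0.012,"spin":0}]'
python3 go.py -110 0 66
```

```text
time_s: 5.25
ee_pos: [0.5353, 0.1532, 0.0661]
eef_rot: [-1.573, -0.001, -1.736]
force: [-6.8, -3.2, 4.4]
grip_width: 0.0005
photo-frame TCP mm [-122.3   -0.4   66.1] rot deg [-9.012e+01 -6.000e-02 -9.949e+01]
shift [-0.0004  0.0001  0.0123] W [0.54750225 0.15161736 0.066     ] F [-6.82 -3.22  4.38] t 5.25 q [ 0.21  0.5   1.65 -0.    1.    1.95]
time_s: 6.25
ee_pos: [0.547, 0.1513, 0.0661]
eef_rot: [-1.573, -0.001, -1.736]
force: [-6.2, -2.5, 2.1]
grip_width: 0.0006
photo-frame TCP mm [-110.4   -0.4   66.1] rot deg [-9.010e+01 -6.000e-02 -9.949e+01]
shift [-0.0004  0.0001  0.0004] W [0.54750225 0.15161736 0.066     ] F [-6.25 -2.46  2.05] t 6.25 q [ 0.21  0.52  1.61 -0.    1.01  1.94]
```

```bash
python3 -m handwheel '[{"fingers":-1,"x":0,"y":0,"z":0.0004,"spin":0},{"fingers":-1,"x":0,"y":0,"z":0.0008,"spin":0},{"fingers":-1,"x":0,"y":0,"z":0.0012,"spin":0},{"fingers":-1,"x":0,"y":0,"z":0.0016,"spin":0},{"fingers":-1,"x":0,"y":0,"z":0.002,"spin":0},{"fingers":-1,"x":0,"y":0,"z":0.0024,"spin":0},{"fingers":-1,"x":0,"y":0,"z":0.0028,"spin":0},{"fingers":-1,"x":0,"y":0,"z":0.003,"spin":0},{"fingers":-1,"x":0,"y":0,"z":0.003,"spin":0},{"fingers":-1,"x":0,"y":0,"z":0.003,"spin":0}]'
python3 go.py -105 0 66
```

```text
time_s: 7.25
ee_pos: [0.5478, 0.1512, 0.0661]
eef_rot: [-1.578, -0.002, -1.736]
force: [-24.5, -1.5, 13.9]
grip_width: 0.0005
photo-frame TCP mm [-109.6   -0.4   66.1] rot deg [-90.4   -0.12 -99.47]
shift [-0.0004  0.      0.0046] W [0.55243397 0.15079385 0.066     ] F [-24.53  -1.47  13.94] t 7.25 q [0.2  0.52 1.61 0.   1.02 1.94]
```

The force rose to 24 N while the TCP stayed at -109.6 mm, so the plate is at its end stop. Holding for 3 s.

```bash
for i in 1 2 3; do python3 -m handwheel '[{"fingers":-1,"x":0,"y":0,"z":0,"spin":0},{"fingers":-1,"x":0,"y":0,"z":0,"spin":0},{"fingers":-1,"x":0,"y":0,"z":0,"spin":0},{"fingers":-1,"x":0,"y":0,"z":0,"spin":0},{"fingers":-1,"x":0,"y":0,"z":0,"spin":0},{"fingers":-1,"x":0,"y":0,"z":0,"spin":0},{"fingers":-1,"x":0,"y":0,"z":0,"spin":0},{"fingers":-1,"x":0,"y":0,"z":0,"spin":0},{"fingers":-1,"x":0,"y":0,"z":0,"spin":0},{"fingers":-1,"x":0,"y":0,"z":0,"spin":0}]'; done
python3 - <<'E'
from h import *
q,e=cams.camera('side')
crop('side',q,240,170,150,110,5,'pics/a3.png');cv2.imwrite('pics/a3.png',cv2.imread('pics/a3.png')[...,::-1])
E
```

```text
time_s: 8.25
ee_pos: [0.5478, 0.1511, 0.066]
eef_rot: [-1.578, -0.002, -1.736]
force: [-25.5, -0.6, 14.5]
grip_width: 0.0003
time_s: 9.25
ee_pos: [0.5478, 0.1511, 0.066]
eef_rot: [-1.578, -0.002, -1.736]
force: [-25.1, -1.7, 14.9]
grip_width: 0.0006
time_s: 10.25
ee_pos: [0.5478, 0.1511, 0.066]
eef_rot: [-1.578, -0.002, -1.736]
force: [-25.2, -1.1, 14.1]
grip_width: 0.0005
```

View pics/a3.png

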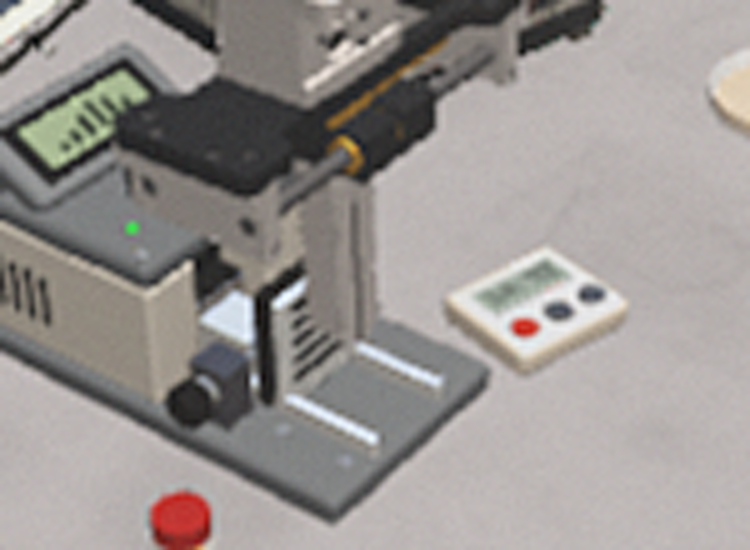

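The plate is fully in, its face at about (305,345) in the crop, with the rails bare in front of it, and it was held for over 3 s. Now I'll let go by retreating straight back.

```bash
python3 -m handwheel '[{"fingers":-1,"x":0,"y":0,"z":-0.01,"spin":0},{"fingers":-1,"x":0,"y":0,"z":-0.028,"spin":0},{"fingers":-1,"x":0,"y":0,"z":-0.048,"spin":0},{"fingers":-1,"x":0,"y":0,"z":-0.068,"spin":0},{"fingers":-1,"x":0,"y":0,"z":-0.085,"spin":0},{"fingers":-1,"x":0,"y":0,"z":-0.1,"spin":0},{"fingers":-1,"x":0,"y":0,"z":-0.11,"spin":0},{"fingers":-1,"x":0,"y":0,"z":-0.115,"spin":0},{"fingers":-1,"x":0,"y":0,"z":-0.115,"spin":0},{"fingers":-1,"x":0,"y":0,"z":-0.115,"spin":0}]'
python3 go.py -20 0 180
python3 - <<'E'
from h import *
q,e=cams.camera('side')
crop('side',q,240,170,150,110,5,'pics/a4.png');cv2.imwrite('pics/a4.png',cv2.imread('pics/a4.png')[...,::-1])
E
```

```text
time_s: 11.3
ee_pos: [0.4377, 0.1701, 0.0666]
eef_rot: [-1.57, 0.0, -1.736]
force: [-0.2, -0.5, -0.4]
grip_width: 0.0005
photo-frame TCP mm [-2.213e+02  1.000e-01  6.660e+01] rot deg [-8.997e+01  1.000e-02 -9.949e+01]
shift [ 1.000e-04 -1.133e-01  2.014e-01] W [0.63627314 0.13679407 0.18      ] F [-0.19 -0.55 -0.36] t 11.3 q [ 0.29  0.33  1.89 -0.    0.92  2.03]
```

View pics/a4.png

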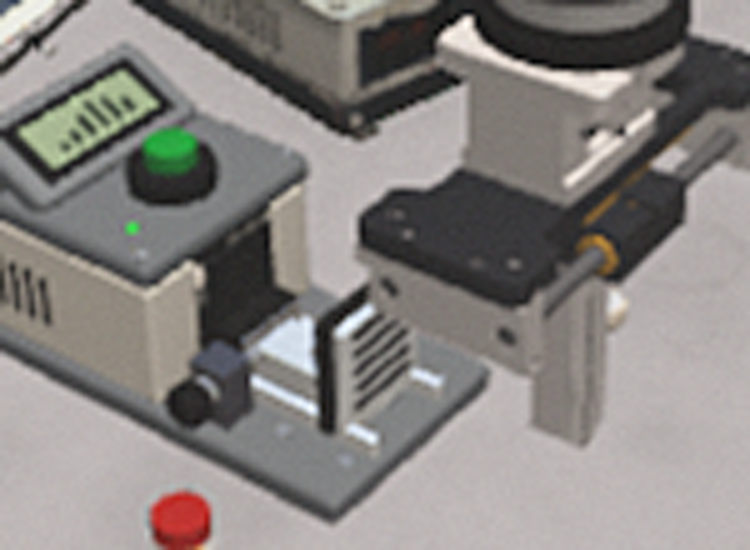

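The carriage stopped partway: plate top right corner at (408,303), bottom left at (338,428) in the crop, and clear of the fingers. I'll check it against 0.068 and rise.

```bash
python3 - <<'E'
from h import *;from fit import T
q=[.656,.1335,np.radians(-9.48)]
for x in(-.100,-.132,-.2): print(x,[((proj('side',T(q,np.array([p])))[0]-(240,170))*5).round(0).tolist() for p in([x,-.025,.076],[x,.025,.02])])
E
python3 -m handwheel '[{"fingers":-1,"x":0,"y":-0.012,"z":0,"spin":0},{"fingers":-1,"x":0,"y":-0.03,"z":0,"spin":0},{"fingers":-1,"x":0,"y":-0.05,"z":0,"spin":0},{"fingers":-1,"x":0,"y":-0.07,"z":0,"spin":0},{"fingers":-1,"x":0,"y":-0.09,"z":0.01,"spin":0},{"fingers":-1,"x":0,"y":-0.11,"z":0.03,"spin":0},{"fingers":-1,"x":0,"y":-0.113,"z":0.055,"spin":0},{"fingers":-1,"x":0,"y":-0.113,"z":0.08,"spin":0},{"fingers":-1,"x":0,"y":-0.113,"z":0.1,"spin":0},{"fingers":-1,"x":0,"y":-0.113,"z":0.12,"spin":0}]'
python3 go.py -20 0 160
```

```text
-0.1 [[357.0, 242.0], [289.0, 406.0]]
-0.132 [[418.0, 267.0], [349.0, 434.0]]
-0.2 [[555.0, 324.0], [484.0, 500.0]]
time_s: 12.35
ee_pos: [0.5566, 0.15, 0.1803]
eef_rot: [-1.57, 0.0, -1.737]
force: [-0.1, 0.0, -0.2]
grip_width: 0.0007
photo-frame TCP mm [-1.007e+02 -1.000e-01  1.803e+02] rot deg [-8.997e+01  1.000e-02 -9.950e+01]
shift [-0.0001  0.0204  0.0807] W [0.63627314 0.13679407 0.16      ] F [-0.1   0.03 -0.18] t 12.35 q [0.2  0.4  1.5  0.   1.25 1.94]
```

Allowing for the constant side-camera offset seen before (about -11, -1 px in this crop), the bottom-left corner matches 0.068. So the carriage is caught on the pin. Next I'll move over the key.

```bash
python3 -m handwheel '[{"fingers":-1,"x":0,"y":0,"z":0.012,"spin":0},{"fingers":-1,"x":0,"y":0,"z":0.028,"spin":0},{"fingers":-1,"x":0,"y":0,"z":0.044,"spin":0},{"fingers":-1,"x":0,"y":0,"z":0.06,"spin":0},{"fingers":-1,"x":0,"y":0.005,"z":0.072,"spin":0},{"fingers":-1,"x":0,"y":0.01,"z":0.079,"spin":0},{"fingers":-1,"x":0,"y":0.015,"z":0.081,"spin":0},{"fingers":-1,"x":0,"y":0.02,"z":0.081,"spin":0},{"fingers":-1,"x":0,"y":0.02,"z":0.081,"spin":0},{"fingers":-1,"x":0,"y":0.02,"z":0.081,"spin":0}]'
python3 go.py -20 0 135
python3 - <<'E'
from h import *
q,e=cams.camera('side')
crop('side',q,220,160,150,110,5,'pics/a5.png');cv2.imwrite('pics/a5.png',cv2.imread('pics/a5.png')[...,::-1])
E
```

```text
time_s: 13.35
ee_pos: [0.6352, 0.1372, 0.1597]
eef_rot: [-1.571, 0.0, -1.736]
force: [-0.7, 0.7, -0.2]
grip_width: 0.0006
photo-frame TCP mm [-21.2   0.2 159.7] rot deg [-90.     0.   -99.47]
shift [0.0002 0.0247 0.0012] W [0.63627314 0.13679407 0.135     ] F [-0.73  0.66 -0.18] t 13.35 q [0.16 0.58 1.28 0.   1.28 1.89]
```

View pics/a5.png

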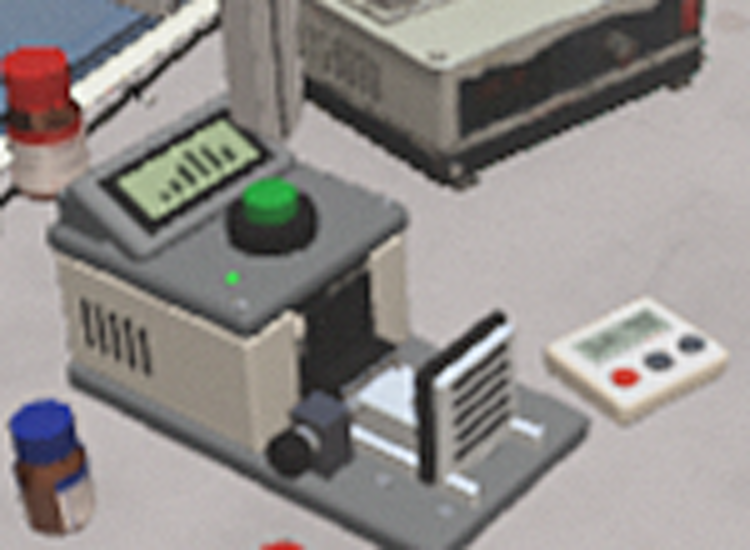

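The fingertip (about (265,140)) hangs above the key (270,195), and the plate sits at mid travel. Pressing down now, watching the force.

```bash
python3 -m handwheel '[{"fingers":-1,"x":0,"y":0.006,"z":0.001,"spin":0},{"fingers":-1,"x":0,"y":0.012,"z":0.001,"spin":0},{"fingers":-1,"x":0,"y":0.018,"z":0.001,"spin":0},{"fingers":-1,"x":0,"y":0.022,"z":0.001,"spin":0},{"fingers":-1,"x":0,"y":0.025,"z":0.001,"spin":0},{"fingers":-1,"x":0,"y":0.027,"z":0.001,"spin":0},{"fingers":-1,"x":0,"y":0.029,"z":0.001,"spin":0},{"fingers":-1,"x":0,"y":0.030,"z":0.001,"spin":0},{"fingers":-1,"x":0,"y":0.031,"z":0.001,"spin":0},{"fingers":-1,"x":0,"y":0.031,"z":0.001,"spin":0}]'
python3 go.py -20 0 127
python3 -m handwheel '[{"fingers":-1,"x":0,"y":0.0003,"z":0,"spin":0},{"fingers":-1,"x":0,"y":0.0006,"z":0,"spin":0},{"fingers":-1,"x":0,"y":0.0009,"z":0,"spin":0},{"fingers":-1,"x":0,"y":0.0012,"z":0,"spin":0},{"fingers":-1,"x":0,"y":0.0015,"z":0,"spin":0},{"fingers":-1,"x":0,"y":0.0018,"z":0,"spin":0},{"fingers":-1,"x":0,"y":0.0021,"z":0,"spin":0},{"fingers":-1,"x":0,"y":0.0024,"z":0,"spin":0},{"fingers":-1,"x":0,"y":0.0024,"z":0,"spin":0},{"fingers":-1,"x":0,"y":0.0024,"z":0,"spin":0}]'
python3 go.py -20 0 127
```

```text
time_s: 14.4
ee_pos: [0.6364, 0.1368, 0.1286]
eef_rot: [-1.571, 0.0, -1.736]
force: [-2.5, -0.7, 3.8]
grip_width: 0.0007
photo-frame TCP mm [-1.980e+01  1.000e-01  1.286e+02] rot deg [-89.99   0.   -99.48]
shift [ 0.0001  0.0016 -0.0002] W [0.63627314 0.13679407 0.127     ] F [-2.51 -0.67  3.79] t 14.4 q [0.16 0.61 1.31 0.   1.23 1.89]
time_s: 15.4
ee_pos: [0.6365, 0.1368, 0.1271]
eef_rot: [-1.57, 0.0, -1.736]
force: [-6.5, -1.8, 11.7]
grip_width: 0.0007
photo-frame TCP mm [-1.970e+01  1.000e-01  1.271e+02] rot deg [-8.996e+01  1.000e-02 -9.948e+01]
shift [ 0.0001  0.0001 -0.0003] W [0.63627314 0.13679407 0.127     ] F [-6.45 -1.78 11.73] t 15.4 q [ 0.16  0.61  1.31 -0.    1.22  1.89]
```

The force is 11.7 N up and z is 0.1271 (expected bottom 0.127), well past the 4 N needed, so the key is fully down. Rising straight up and backing away.

```bash
python3 -m handwheel '[{"fingers":-1,"x":0,"y":-0.003,"z":0,"spin":0},{"fingers":-1,"x":0,"y":-0.01,"z":0,"spin":0},{"fingers":-1,"x":0,"y":-0.02,"z":0,"spin":0},{"fingers":-1,"x":0,"y":-0.035,"z":0,"spin":0},{"fingers":-1,"x":0,"y":-0.05,"z":-0.005,"spin":0},{"fingers":-1,"x":0,"y":-0.065,"z":-0.02,"spin":0},{"fingers":-1,"x":0,"y":-0.075,"z":-0.04,"spin":0},{"fingers":-1,"x":0,"y":-0.08,"z":-0.06,"spin":0},{"fingers":-1,"x":0,"y":-0.08,"z":-0.08,"spin":0},{"fingers":-1,"x":0,"y":-0.08,"z":-0.1,"spin":0}]'
python3 -m handwheel '[{"fingers":-1,"x":0.01,"y":0,"z":-0.015,"spin":0},{"fingers":-1,"x":0.03,"y":0,"z":-0.03,"spin":0},{"fingers":-1,"x":0.06,"y":0,"z":-0.045,"spin":0},{"fingers":-1,"x":0.1,"y":0,"z":-0.06,"spin":0},{"fingers":-1,"x":0.14,"y":0,"z":-0.08,"spin":0},{"fingers":-1,"x":0.18,"y":0,"z":-0.09,"spin":0},{"fingers":-1,"x":0.21,"y":0,"z":-0.1,"spin":0},{"fingers":-1,"x":0.23,"y":0,"z":-0.1,"spin":0},{"fingers":-1,"x":0.24,"y":0,"z":-0.1,"spin":0},{"fingers":-1,"x":0.24,"y":0,"z":-0.1,"spin":0}]'
python3 - <<'E'
from h import *
p,d=cams.camera('top');q,e=cams.camera('side')
A=cv2.resize(p[140:270,230:360],None,fx=3,fy=3,interpolation=2);B=cv2.resize(q[160:290,215:345],None,fx=3,fy=3,interpolation=2)
cv2.imwrite('pics/a6.png',np.hstack([A,B])[...,::-1]);print(get_obs()['force'])
E
```

```text
time_s: 16.4
ee_pos: [0.5369, 0.1535, 0.2074]
eef_rot: [-1.569, 0.001, -1.736]
force: [0.0, -0.4, 0.5]
grip_width: 0.0
time_s: 17.4
ee_pos: [0.3997, -0.0674, 0.2067]
eef_rot: [-1.57, -0.0, -1.738]
force: [-0.1, 0.2, 0.2]
grip_width: 0.0004
[0.5392482  0.20527071 0.23234089]
```

View pics/a6.png

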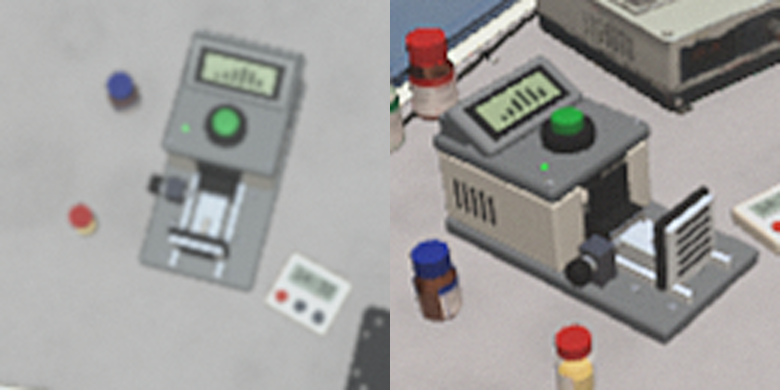

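The last picture shows the key up, the carriage caught at mid travel (plate at (197,243) on the left, (685,245) on the right), the bystanders in place and the robot clear.

```bash
python3 -c "
from station import workorder;print(workorder.hand_in())"
```

```text
the job is handed in; nothing more can be done
None
```

The photometer reading is done and handed in, at about 17.5 s of robot time.

- **Blank:** I pushed the carriage in with shut fingertips until it stopped. The force rose to about 25 N with no further travel, and I held it there for more than 3 s.
- **Sample:** I let go by backing straight off. The plate stopped where it should for the 0.068 m catch, after allowing for a steady side-camera offset of about 2 px. It was still there in the last pictures.
- **Key:** Only then did I press the green key, to a fingertip height of 108 mm with about 12 N upward. That matches the expected fully-down height, and the key is up again in the last pictures.

At the end the next vial, blue bottle and timer looked unmoved and the robot was touching nothing. I could not check two things directly. The two vials are inside the housing in the final pictures, though nothing came near them. The dish was outside the final crops, and the arm only passed well above it.

The two cameras' pose fits differed by about 6 mm sideways. I used the top-view fit because depth and triangulation on the key agreed with it to about 1 mm.

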